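Put the grinding wheel set away on its storage spindle

ROBOT

A 6-joint arm with a two-finger parallel gripper is mounted at the origin on the work surface. World frame = base frame: x ahead of the robot, y to its left, z up, the work surface at z = 0. Lengths are in mm, angles in rad, forces in N, time in s.
With the tool pointing down it reaches from about 350 to 875 mm from the base axis. Payload 4.2 kg.
Tool frame: the origin (TCP) lies at the very end of the fingers, on their centre line; the grasp point (between the pads) lies 19 mm behind it; z points along the fingers, y is the line along which they close (so a half turn about z gives the same grasp; the last joint's range is limited). The gripper opens to 85 mm and grips with 20 to 120 N. Pads are 22 mm wide; open, the fingers measure 114 mm over their backs; the gripper's body (76 mm by 85 mm) begins 54 mm behind the grasp point. The pads swing forward as they close: fully open they stand 13 mm farther back than shut.
Start: joints at [1.365, 0.385, 0.008, 0, -1.194, -0.259], TCP at [280.119, 558.688, 231.312] pointing down, gripper open.
Joint ranges: [-3.14, 3.14], [-1.21, 2.06], [-1.07, 1.41], [-3.16, 2.05], [-2.99, -0.16], [-3.1, 3.1]. Speed limits (rad/s): [2.79, 2.79, 3.14, 3.14, 3.14, 3.14].

INTERFACE

Orientations are given as a unit quaternion [x, y, z, w].
In Python, from bench import read_state, get_image, camera_model, job_done gives the robot as it stands.
- The arm moves only by the shell command python3 -m handwheel 'ROWS'. ROWS is JSON, a list of rows, each a list of 7 numbers: the shift along the tool's x, y, z in m, then the turn, a rotation vector about the tool's x, y, z in rad, then the gripper's target within -1 to 1 (fully open at 1, half-way at 0, shut at -1). In form: [[dx, dy, dz, wx, wy, wz, jaw], ...]. A call has 1 to 10 rows; each row is the pose to reach, as a shift and turn from the pose commanded when the call began, along the tool's axes at that moment; what a row does not reach only later rows make up. A row lasts 1/8 s, in which the tool goes at most 62.5 mm and 10.7 degrees, less where a joint would pass 70% of its speed; a pose out of reach is approached as far as the arm can. A call with a gripper value outside its range is refused whole. The fingers move at their own pace and stop on an object; the grip force is fixed at half the most. Time passes only in rows, so rows that repeat a pose let the fingers close. It gives the time, the measured TCP pose, the force, the opening and the grip force at its end, in the units of the state.
- read_state(): the state, without advancing time (a new reading comes with each control period).
- get_image(name): name is "scene" or "top" or "wrist"; returns (picture, depth): 384x512x3 uint8, blue, green, red; 384x512 float32, mm along the optical axis (not along the pixel's ray), 0 where there is no reading.
- camera_model(name): a dict with "K" (3x3 intrinsics, pixels), "rvec" (rotation vector, rad) and "tvec" (3), from world to camera coordinates, as OpenCV has them; the wrist camera has in their place "hand_eye" (4x4, takes a point from camera to tool coordinates, whose origin is the TCP and whose axes are the flange's). Camera axes: x right, y down, z forward; pixel columns grow to the right and rows downward; lengths in mm; the calibration is good to about 2 mm. The wrist camera is an equidistant fisheye: a pixel r from the principal point sees the ray r / f radians off the axis. A picture is of the moment at which its call begins: read the wrist's pose just before it. camera_model takes no time and is no camera call.
- job_done(): hands the job in; it is judged then, once.
The state is a dict: "clock": time; "joints": joint angles; "joint_vel": joint speeds; "joint_efforts": joint torques, N m; "position": TCP position; "ee_rot": TCP orientation; "contact_force": force on the tool from outside, world axes, zero at the start; "wrist_torque": the same for the moment, N m; "gripper_width": finger opening in mm; "grasp_force": force on a finger pad.
Only numpy, scipy, OpenCV 4.12 (cv2) and the standard library are available. Lean on these libraries where they do the work, as an engineer would, in place of code of your own. Each camera call takes 0.05 s, during which the arm holds its last target. There are 200 camera calls.

TASK

Put the grinding wheel set away on the upright spindle, threading the parts over it flat, one on top of another: the big flange at the bottom, then the stone wheel, then the small flange, and the narrow sleeve on top, each resting fully down on the one below. Leave the two spray cans standing where they are.

Things in the scene. Friction and masses are not known exactly. Their poses are not given: they have to be found in the camera images.
- spindle: Storage spindle, fixed to the bench: a dark square steel base plate, 84 x 84 mm and 12 mm thick, with a bright upright pin of 10 mm diameter at its centre. The pin rises 64 mm above the plate's top, so its tip is 76 mm above the table; its last 8 mm taper to 3 mm diameter. Origin: centre of the plate's underside, on the table, on the pin's axis; z up along the pin. The stacked set is 62 mm tall.
- big_flange: Big flange, bright steel: 52 mm outer diameter, 12 mm thick. A flat ring with vertical sides and a plain round through-hole of 20 mm diameter, lying flat on the table at the start with its hole upright. Origin: centre of its underside, on the hole's axis; z up.
- wheel: Grinding wheel, rough grey stone: 64 mm outer diameter, 18 mm thick. A flat ring with vertical sides and a plain round through-hole of 20 mm diameter, lying flat on the table at the start with its hole upright. Origin: centre of its underside, on the hole's axis; z up.
- small_flange: Small flange, bright steel: 38 mm outer diameter, 12 mm thick. A flat ring with vertical sides and a plain round through-hole of 20 mm diameter, lying flat on the table at the start with its hole upright. Origin: centre of its underside, on the hole's axis; z up.
- sleeve: Sleeve, bright steel, the narrowest of the set: 26 mm outer diameter, 20 mm tall. A flat ring with vertical sides and a plain round through-hole of 20 mm diameter, lying flat on the table at the start with its hole upright. Origin: centre of its underside, on the hole's axis; z up.
- can_a: Spray can with a red label, standing, 58 mm diameter, 170 mm tall, not part of the job. Origin: centre of its underside.
- can_b: Spray can with a blue label, standing, 58 mm diameter, 190 mm tall, not part of the job. Origin: centre of its underside.
Mind the look-alikes: they are no part of the job. Leave any pink, turquoise or yellow look-alike of the wheel alone.

How it is judged (in metres and radians):
On the way, in this order (a step that is already met when the one before it is completed fails the run):
1. the big flange lies seated in its place on the spindle (horizontal distance between big_flange and spindle below 0.008 m and z of big_flange in the frame of spindle between 0.009 and 0.015 m and angle between big_flange's own z axis and vertical below 0.12 rad), for 0.2 s.
2. the wheel lies seated in its place on the spindle (horizontal distance between wheel and spindle below 0.008 m and z of wheel in the frame of spindle between 0.021 and 0.027 m and angle between wheel's own z axis and vertical below 0.12 rad), for 0.2 s.
3. the small flange lies seated in its place on the spindle (horizontal distance between small_flange and spindle below 0.008 m and z of small_flange in the frame of spindle between 0.039 and 0.045 m and angle between small_flange's own z axis and vertical below 0.12 rad), for 0.2 s.
4. the sleeve lies seated in its place on the spindle (horizontal distance between sleeve and spindle below 0.008 m and z of sleeve in the frame of spindle between 0.051 and 0.057 m and angle between sleeve's own z axis and vertical below 0.12 rad), for 0.2 s.
At the end, for the whole second after the job is handed in: On the spindle, from the bottom up: big flange, wheel, small flange, sleeve; each within 3 mm of its height when fully down on the one below, within 8 mm of the pin's axis, lying flat (within 0.12 rad), released and at rest (all of step 1 and all of step 2 and all of step 3 and all of step 4 and linear speed of each of big_flange, wheel, small_flange, sleeve below 0.02 m/s and angular speed of each of big_flange, wheel, small_flange, sleeve below 0.3 rad/s and contact force between each of big_flange, wheel, small_flange, sleeve and the fingers below 0.1 N); the robot touches nothing.
It fails at once if the spray can with the red label is pushed more than 40 mm or tipped over (distance of can_a from where it was at the start of the episode above 0.04 m or angle between can_a's own z axis and vertical above 0.5 rad).
It fails at once if the spray can with the blue label is pushed more than 40 mm or tipped over (distance of can_b from where it was at the start of the episode above 0.04 m or angle between can_b's own z axis and vertical above 0.5 rad).
It also fails if it takes over 107 s, if anything falls off the work surface, if the arm or the gripper's body presses on something with over 40 N, if the wrist force passes 120 N, or if a joint passes its speed limit or range.

## Working session

There is one attempt and no reset: what is moved stays moved. The work goes in short steps, Python scripts to look and compute and a shell command to move; the robot and the scene stay as the last step left them, time stands still between calls to the robot, and variables do not carry over. Pictures are saved under pics/ and viewed, at most 14 in all, crops included, and the job is handed in when it is done.

```bash
ls; mkdir -p pics; cat > h.py <<'E'
import numpy as np, cv2
from bench import read_state, get_image, camera_model, job_done
from scipy.spatial.transform import Rotation as R
def cloud(name):
    im,d=get_image(name); m=camera_model(name); K=np.array(m["K"])
    Rm=cv2.Rodrigues(np.array(m["rvec"],float))[0]; t=np.array(m["tvec"],float).ravel()
    v,u=np.indices(d.shape); c=np.stack([(u-K[0,2])*d/K[0,0],(v-K[1,2])*d/K[1,1],d],-1)
    return im,d,(c-t)@Rm
def ray(name,u,v,z):
    m=camera_model(name); K=np.array(m["K"]); Rm=cv2.Rodrigues(np.array(m["rvec"],float))[0]; t=np.array(m["tvec"],float).ravel()
    o=-Rm.T@t; r=Rm.T@np.linalg.inv(K)@[u,v,1]; return o+r*(z-o[2])/r[2]
E
python3 - <<'E'
from h import *
s=read_state(); print(s)
for n in("top","scene"):
    im,d,P=cloud(n); cv2.imwrite(f"pics/{n}0.png",im); np.savez(f"{n}0.npz",im=im,d=d,P=P)
    m=camera_model(n); print(n,m)
print(camera_model("wrist"))
E
```

```text
pics
{'clock': 0.0, 'joints': array([ 1.36459568e+00,  3.85543490e-01,  6.63450266e-03, -5.20538529e-04,
       -1.19402117e+00, -2.58597612e-01]), 'joint_vel': array([-0.00130665, -0.00037898, -0.00252059, -0.00088268,  0.0008451 ,
       -0.00113076]), 'joint_efforts': array([-4.33215200e-04, -3.92281187e+01,  1.88400489e+01,  4.18584377e+00,
       -4.56694936e-03,  1.68893262e-06]), 'position': array([279.86716455, 558.17686024, 230.22968503]), 'ee_rot': array([ 9.73093945e-01, -2.30406115e-01, -2.13879259e-04,  1.07288553e-03]), 'contact_force': array([ 0.01300865,  0.86943701, -0.09037151]), 'wrist_torque': array([ 0.01423373, -0.02981044, -0.04197212]), 'grasp_force': 0.0, 'gripper_width': 85.31938025967658}
top {'K': array([[382.70364945,   0.        , 257.00041228],
       [  0.        , 382.70364945, 188.62318601],
       [  0.        ,   0.        ,   1.        ]]), 'rvec': array([ 2.09565308, -2.1360577 ,  0.18447261]), 'tvec': array([ 42.90025313, 603.04376706, 953.11375758])}
scene {'K': array([[386.33736856,   0.        , 256.7233951 ],
       [  0.        , 386.33736856, 191.0233874 ],
       [  0.        ,   0.        ,   1.        ]]), 'rvec': array([ 2.05734911,  1.13077003, -0.48897375]), 'tvec': array([-351.56012392, -300.81366671, 1210.08861616])}
{'K': array([[297.31863964,   0.        , 253.93568543],
       [  0.        , 297.31863964, 187.37676558],
       [  0.        ,   0.        ,   1.        ]]), 'hand_eye': array([[ 1.01523302e-03, -9.58969970e-01, -2.83505847e-01,
         7.31776953e+01],
       [ 9.99999485e-01,  9.77126366e-04,  2.75823785e-04,
        -5.95387645e-02],
       [ 1.25143114e-05, -2.83505981e-01,  9.58970468e-01,
        -1.42088469e+02],
       [ 0.00000000e+00,  0.00000000e+00,  0.00000000e+00,
         1.00000000e+00]])}
```

View pics/top0.png

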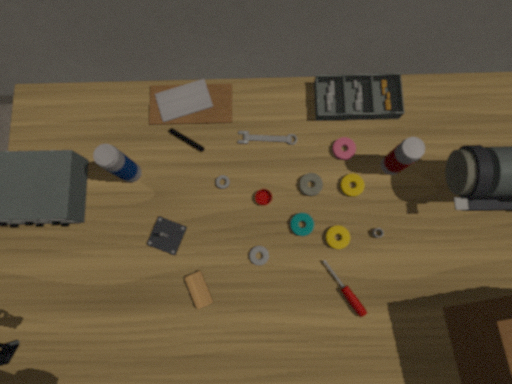

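View pics/scene0.png

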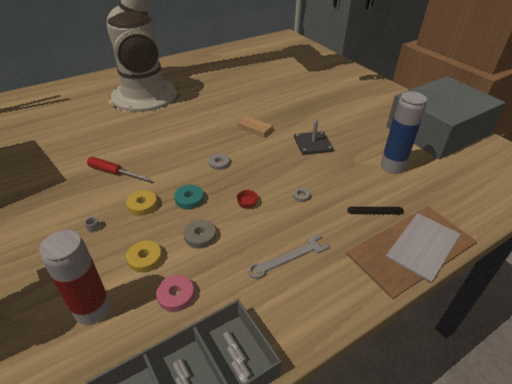

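The top view shows the spindle at (167,236), grey wheel (311,184), steel rings at (259,256) and (222,182), the sleeve at (377,233), the red can at about (400,158) and the blue can at about (120,165). The scene view agrees.

```bash
python3 - <<'E'
from h import *
def ellipse(n,u,v,z,w=22,outer=True):
    f=np.load(f"{n}0.npz"); im=f["im"]; P=f["P"]
    # object points: height above the table
    zz=P[...,2]; sub=np.zeros(zz.shape,bool); sub[v-w:v+w,u-w:u+w]=1
    m=(sub&(abs(zz-z)<5)&(f["d"]>0)).astype(np.uint8)
    k,l,st,c=cv2.connectedComponentsWithStats(m)
    i=1+np.argmax(st[1:,4]) 
    cs,_=cv2.findContours((l==i).astype(np.uint8),cv2.RETR_EXTERNAL,cv2.CHAIN_APPROX_NONE)
    cn=max(cs,key=len); e=cv2.minEnclosingCircle(cn)
    g=np.array([ray(n,*p[0],z)[:2] for p in cn]); (cx,cy),r=cv2.minEnclosingCircle(g.astype(np.float32))
    print(n,(u,v),"ctr",round(cx,1),round(cy,1),"dia",round(2*r,1),"medz",np.median(zz[l==i]).round(1),"n",st[i,4])
for n,L in {"top":[("bf",259,256,12),("sf",222,182,12),("wh",311,184,18),("sl",377,233,20)],"scene":[("bf",219,161,12),("sf",301,194,12),("wh",200,233,18),("sl",92,224,20)]}.items():
    for k,u,v,z in L:
        print(k,end=" "); ellipse(n,u,v,z)
for n,u,v in(("top",167,236),("scene",314,142)):
    f=np.load(f"{n}0.npz"); P=f["P"]; w=30
    s=P[v-w:v+w,u-w:u+w].reshape(-1,3); p=s[abs(s[:,2]-12)<5]; q=s[(s[:,2]>25)&(s[:,2]<90)]
    r=cv2.minAreaRect(p[:,:2].astype(np.float32)); print("plate",n,r,np.median(p[:,2]),"pin",q.mean(0),q[:,2].max(),len(q))
    print("table",np.median(P[v-45:v-32,u-40:u+40,2]))
for n,pts in {"top":[(400,158),(120,165)],"scene":[(75,290),(402,130)]}.items():
    f=np.load(f"{n}0.npz"); P=f["P"]
    for u,v in pts:
        s=P[v-45:v+45,u-35:u+35].reshape(-1,3); q=s[(s[:,2]>60)&(s[:,2]<215)]; print("can",n,q.min(0),q.max(0),np.median(q,0))
E
```

```text
bf top (259, 256) ctr 431.6 29.1 dia 51.0 medz 13.0 n 240
sf top (222, 182) ctr 634.8 126.4 dia 38.1 medz 12.9 n 108
wh top (311, 184) ctr 621.9 -117.4 dia 64.4 medz 18.6 n 376
sl top (377, 233) ctr 485.7 -290.9 dia 26.0 medz 20.4 n 39
bf scene (219, 161) ctr 434.9 26.5 dia 57.1 medz 11.5 n 214
sf scene (301, 194) ctr 636.6 123.7 dia 41.6 medz 11.1 n 140
wh scene (200, 233) ctr 625.1 -118.0 dia 66.9 medz 17.4 n 592
sl scene (92, 224) ctr 488.4 -290.7 dia 29.9 medz 18.7 n 80
plate top ((476.63677978515625, 284.0007019042969), (84.90863037109375, 111.87999725341797), 68.05262756347656) 12.794816589305093 pin [489.25933101 276.5117552   56.6097686 ] 76.58406766481534 29
table 0.9014726240505756
plate scene ((489.5318298339844, 278.13665771484375), (85.48783111572266, 89.7054443359375), 67.84162902832031) 11.781819707329612 pin [491.17377496 275.83412645  50.97341255] 76.9950350169947 67
table 0.09864078812026167
can top [ 644.56055975 -370.6375115    60.51499584] [ 700.82675506 -313.23818843  175.34290751] [ 666.25826771 -331.19429849  160.92454515]
can top [638.47490017 353.7185282   60.06939345] [693.22555346 410.52707713 196.57443786] [658.90741535 370.83853755 177.60286402]
can scene [ 661.23754777 -373.26399604   60.03874875] [ 704.89669482 -314.88353727  171.78957937] [ 697.21713525 -345.20157987  130.69086759]
can scene [529.21717081 352.14347137  60.02195203] [697.89242298 651.21347036 192.0040858 ] [668.49168274 375.01058132 104.72009776]
```

```bash
cat >> h.py <<'E'
def d(x,y,z):
    s=read_state(); Q=R.from_quat(s["ee_rot"]); v=Q.inv().apply(np.array([x,y,z])-s["position"])
    # turn needed to put the tool straight down at the present yaw, tool axes
    zt=Q.inv().apply([0,0,-1]); t=np.cross([0,0,1],zt)
    print("shift m",(v/1000).round(4),"tilt fix",t.round(4),"pos",s["position"].round(1),"t",s["clock"],"w",round(s["gripper_width"],1))
E
python3 -c "
from h import *
d(432.5,28.5,120)"
```

```text
shift m [0.3739 0.4049 0.1112] tilt fix [ 0.002  -0.0001  0.    ] pos [279.9 558.2 230.3] t 0.1 w 85.5
```

```bash
python3 -m handwheel '[[0.374,0.405,0.11,0,0,0,1],[0.374,0.405,0.11,0,0,0,1],[0.374,0.405,0.11,0,0,0,1],[0.374,0.405,0.11,0,0,0,1],[0.374,0.405,0.11,0,0,0,1],[0.374,0.405,0.11,0,0,0,1],[0.374,0.405,0.11,0,0,0,1],[0.374,0.405,0.11,0,0,0,1],[0.374,0.405,0.11,0,0,0,1],[0.374,0.405,0.11,0,0,0,1]]'
python3 -m handwheel '[[0,0,0,0,0,0,1],[0,0,0,0,0,0,1]]'
cat >> h.py <<'E'
def wrist(f=None):
    s=read_state(); im,dp=get_image("wrist"); m=camera_model("wrist"); K=np.array(m["K"]); H=np.array(m["hand_eye"])
    v,u=np.indices(dp.shape); a=(u-K[0,2])/K[0,0]; b=(v-K[1,2])/K[1,1]; th=np.hypot(a,b)
    k=np.tan(th)/np.maximum(th,1e-9); c=np.stack([a*k*dp,b*k*dp,dp],-1)
    tool=c@H[:3,:3].T+H[:3,3]; P=R.from_quat(s["ee_rot"]).apply(tool.reshape(-1,3)).reshape(tool.shape)+s["position"]
    P[(dp<=0)|(th>1.3)]=np.nan
    if f: cv2.imwrite(f,im)
    return im,tool,P
def ring(P,x,y,z,r,tol=4):
    q=P[(np.hypot(P[...,0]-x,P[...,1]-y)<r+12)&(abs(P[...,2]-z)<tol)]
    c,rr=cv2.minEnclosingCircle(q[:,:2].astype(np.float32)) if len(q) else (None,0)
    print("ring",np.round(c,1),"dia",round(2*rr,1),"n",len(q),"z",np.median(q[:,2]).round(1))
E
python3 -c "
from h import *
im,t,P=wrist('pics/w1.png'); ring(P,432.5,28.5,12,26)
d(432.5,28.5,0)"
```

```text
clock: 1.35
position: [432.1, 25.1, 120.0]
ee_rot: [0.972, -0.234, -0.001, 0.001]
contact_force: [0.2, -0.1, 0.7]
gripper_width: 85.6
grasp_force: 0.0
clock: 1.6
position: [433.0, 30.2, 121.6]
ee_rot: [0.973, -0.229, 0.0, -0.0]
contact_force: [-0.6, -0.2, -0.5]
gripper_width: 85.3
grasp_force: 0.0
ring [432.6  29.5] dia 52.1 n 2131 z 11.4
shift m [0.0003 0.0019 0.1216] tilt fix [-0.0007 -0.0005  0.    ] pos [433.   30.3 121.6] t 1.65 w 85.5
```

View pics/w1.png

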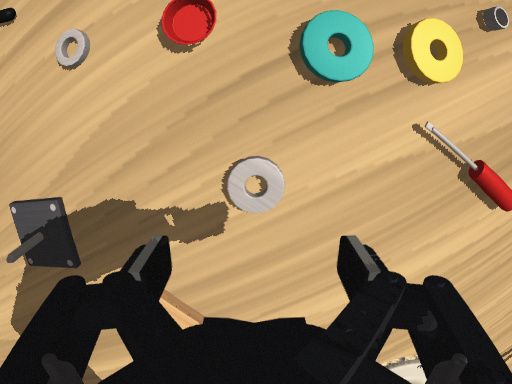

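The wrist view shows the big flange at (256,184), centred between the fingers and measured at (432.6,29.5), 52 mm. Descending.

```bash
python3 -m handwheel '[[0,0.001,0.06,0,0,0,1],[0,0.001,0.1,0,0,0,1],[0,0.001,0.12,0,0,0,1],[0,0.001,0.12,0,0,0,1],[0,0.001,0.121,0,0,0,-0.1],[0,0.001,0.121,0,0,0,-0.6],[0,0.001,0.121,0,0,0,-1],[0,0.001,0.121,0,0,0,-1],[0,0.001,0.121,0,0,0,-1],[0,0.001,0.121,0,0,0,-1]]'; python3 -m handwheel '[[0,0,-0.04,0,0,0,-1],[0,0,-0.08,0,0,0,-1],[0,0,-0.12,0,0,0,-1],[0,0,-0.12,0,0,0,-1],[0,0,-0.12,0,0,0,-1]]'
python3 -c "
from h import *
im,t,P=wrist('pics/w2.png')
d(490,277,120)"
```

```text
clock: 2.9
position: [433.3, 28.7, 1.9]
ee_rot: [0.973, -0.23, 0.001, -0.001]
contact_force: [-2.0, 1.4, 7.6]
gripper_width: 48.5
grasp_force: 61.3
clock: 3.52
position: [431.7, 27.9, 120.3]
ee_rot: [0.973, -0.231, -0.0, -0.0]
contact_force: [0.8, -0.3, -1.7]
gripper_width: 48.7
grasp_force: 63.1
shift m [-0.0595 -0.249  -0.0005] tilt fix [ 0.0009  0.0013 -0.    ] pos [431.5  27.8 119.7] t 3.575 w 48.8
```

View pics/w2.png

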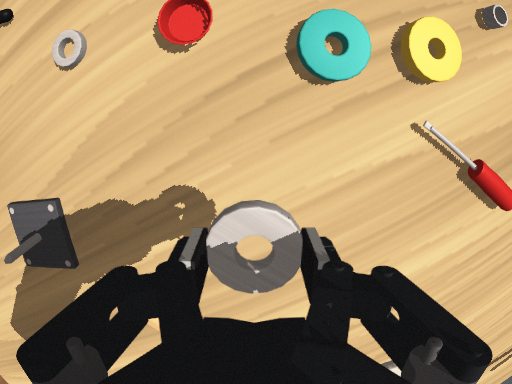

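The big flange is held between the pads at (254,247). Checking how level it is and where it sits in the tool before going to the pin.

```bash
cat >> h.py <<'E'
def held(T,r):
    x,y,z=np.moveaxis(T,-1,0); m=(abs(y)<min(r*.6,16))&(abs(x)<r+8)&(z>-40)&(z<8); q=T[m]
    zt=np.median(q[np.hypot(q[:,0],q[:,1])>10.5][:,2]) if len(q) else np.nan
    q=q[abs(q[:,2]-zt)<4]; A=np.c_[q[:,:2],np.ones(len(q))]; c=np.linalg.lstsq(A,q[:,2],rcond=None)[0]
    e=q[abs(q[:,1])<5]; print("held top z(tool)",zt.round(1),"slope",c[:2].round(3),"x-range",np.percentile(e[:,0],[1,99]).round(1),"n",len(q))
E
python3 - <<'E'
from h import *
im,T,P=wrist(); held(T,26)
q=P[(np.hypot(P[...,0]-490,P[...,1]-277)<65)&(abs(P[...,2]-12)<4)]
print("plate",cv2.minAreaRect(q[:,:2].astype(np.float32)),len(q))
q=P[(np.hypot(P[...,0]-490,P[...,1]-277)<30)&(P[...,2]>25)&(P[...,2]<80)]; print("pin",q.mean(0),q[:,2].max(),len(q))
E
```

```text
held top z(tool) -9.4 slope [ 0.006 -0.001] x-range [-25.3  24.5] n 4193
plate ((490.00177001953125, 278.58697509765625), (85.86348724365234, 84.7817153930664), 68.50931549072266) 3088
pin [490.07678836 275.37140885  51.05999774] 75.46600199996959 324
```

```bash
python3 -m handwheel '[[-0.015,-0.062,0,0,0,0,-1],[-0.03,-0.12,0,0,0,0,-1],[-0.045,-0.18,0,0,0,0,-1],[-0.055,-0.23,0,0,0,0,-1],[-0.06,-0.249,0,0,0,0,-1],[-0.06,-0.249,0,0,0,0,-1],[-0.06,-0.249,0,0,0,0,-1]]'
python3 - <<'E'
from h import *
im,T,P=wrist('pics/w3.png'); held(T,26)
q=P[(np.hypot(P[...,0]-490,P[...,1]-277)<65)&(abs(P[...,2]-12)<4)]
print("plate",cv2.minAreaRect(q[:,:2].astype(np.float32)),len(q))
q=P[(np.hypot(P[...,0]-490,P[...,1]-277)<25)&(P[...,2]>20)&(P[...,2]<82)]; print("pin",q.mean(0),q[:,2].max(),len(q))
d(490,277,120)
E
```

```text
clock: 4.5
position: [489.6, 276.1, 119.4]
ee_rot: [0.973, -0.231, -0.001, 0.001]
contact_force: [-0.1, -0.3, -0.4]
gripper_width: 48.5
grasp_force: 63.1
held top z(tool) -9.3 slope [ 0.006 -0.001] x-range [-25.5  24.6] n 4198
plate ((491.7138366699219, 278.49798583984375), (84.37005615234375, 82.03366088867188), 68.11042785644531) 6345
pin [494.02245134 277.47352254  40.11125713] 60.84437132312196 173
shift m [-0.0003 -0.001  -0.0002] tilt fix [ 0.0018  0.0008 -0.    ] pos [489.8 276.  119.8] t 4.55 w 48.4
```

View pics/w3.png

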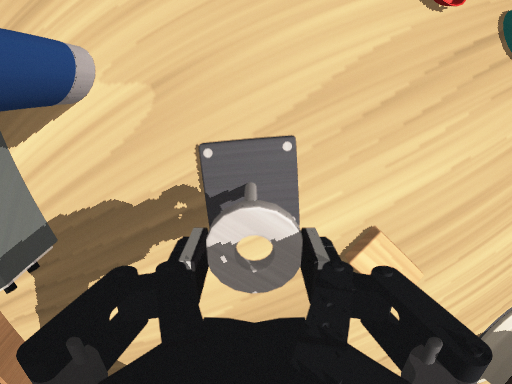

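The view shows the flange over the plate, with the pin base at (251,190) behind it and the blue can at top left, well clear. The heights and plate size check out. Lowering slowly with force feedback.

```bash
python3 -m handwheel '[[0,-0.002,0.03,0,0,0,-1],[0,-0.002,0.045,0,0,0,-1],[0,-0.002,0.06,0,0,0,-1],[0,-0.002,0.06,0,0,0,-1]]'; python3 -m handwheel '[[0,0,0.02,0,0,0,-1],[0,0,0.035,0,0,0,-1],[0,0,0.044,0,0,0,-1],[0,0,0.044,0,0,0,-1],[0,0,0.044,0,0,0,-1]]'
```

```text
clock: 5.05
position: [490.8, 278.5, 59.3]
ee_rot: [0.973, -0.231, -0.001, 0.001]
contact_force: [0.2, -0.1, -1.6]
gripper_width: 48.5
grasp_force: 63.1
clock: 5.68
position: [491.7, 279.7, 16.8]
ee_rot: [0.973, -0.23, 0.0, -0.0]
contact_force: [0.5, -0.0, -1.1]
gripper_width: 48.4
grasp_force: 63.1
```

```bash
python3 -m handwheel '[[0,0.001,0.002,0,0,0,-1],[0,0.001,0.002,0,0,0,-1],[0,0.001,0.002,0,0,0,0.3],[0,0.001,0.002,0,0,0,0.7],[0,0.001,0.002,0,0,0,0.7],[0,0.001,0.0,0,0,0,0.7],[0,0.001,-0.02,0,0,0,1],[0,0.001,-0.06,0,0,0,1],[0,0.001,-0.106,0,0,0,1],[0,0.001,-0.106,0,0,0,1]]'
python3 - <<'E'
from h import *
im,T,P=wrist('pics/w4.png'); ring(P,490,277.5,24,26)
q=P[(np.hypot(P[...,0]-490,P[...,1]-277)<20)&(P[...,2]>62)&(P[...,2]<82)]; print("pin tip",q.mean(0),q[:,2].max(),len(q))
d(623,-117.6,120)
E
```

```text
clock: 6.92
position: [493.0, 280.3, 126.7]
ee_rot: [0.973, -0.23, 0.003, -0.004]
contact_force: [-0.0, -0.3, -0.6]
gripper_width: 85.4
grasp_force: 0.0
ring [490.1 279.2] dia 51.8 n 2111 z 23.4
pin tip [491.73610311 278.52416913  69.39139243] 76.1708962430172 174
shift m [0.2954 0.2958 0.0034] tilt fix [-0.0043 -0.0013  0.    ] pos [491.5 279.2 124.3] t 6.975 w 85.7
```

View pics/w4.png

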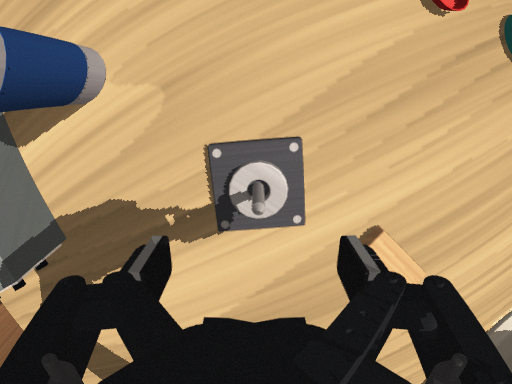

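The big flange is seated flat around the pin at (259,190). Next, the wheel.

```bash
python3 -m handwheel '[[0.04,0.04,0,0,0,0,1],[0.08,0.08,0,0,0,0,1],[0.12,0.12,0,0,0,0,1],[0.16,0.16,0,0,0,0,1],[0.2,0.2,0,0,0,0,1],[0.24,0.24,0,0,0,0,1],[0.28,0.28,0,0,0,0,1],[0.295,0.296,0.003,0,0,0,1],[0.295,0.296,0.003,0,0,0,1],[0.295,0.296,0.003,0,0,0,1]]'
python3 -m handwheel '[[0,0,0,0,0,0,1],[0,0,0,0,0,0,1],[0,0,0,0,0,0,1]]'
python3 - <<'E'
from h import *
im,T,P=wrist(); ring(P,623,-117.6,18,32)
d(623,-117.6,2)
E
```

```text
clock: 8.22
position: [621.3, -117.4, 118.6]
ee_rot: [0.973, -0.23, -0.001, 0.0]
contact_force: [-0.8, 0.2, -0.1]
gripper_width: 85.7
grasp_force: 0.0
clock: 8.6
position: [621.9, -117.7, 119.6]
ee_rot: [0.973, -0.23, 0.0, -0.0]
contact_force: [0.1, 0.4, 0.2]
gripper_width: 85.6
grasp_force: 0.0
ring [ 623.2 -117.6] dia 64.0 n 3631 z 17.4
shift m [ 0.0008 -0.0007  0.1175] tilt fix [-0.0002 -0.0002  0.    ] pos [ 621.9 -117.9  119.5] t 8.65 w 85.3
```

```bash
python3 -m handwheel '[[0.001,0,0.06,0,0,0,1],[0.001,-0.001,0.1,0,0,0,1],[0.001,-0.001,0.117,0,0,0,1],[0.001,-0.001,0.117,0,0,0,1],[0.001,-0.001,0.117,0,0,0,1],[0.001,-0.001,0.117,0,0,0,0],[0.001,-0.001,0.117,0,0,0,-1],[0.001,-0.001,0.117,0,0,0,-1],[0.001,-0.001,0.117,0,0,0,-1],[0.001,-0.001,0.117,0,0,0,-1]]'; python3 -m handwheel '[[0,0,-0.04,0,0,0,-1],[0,0,-0.08,0,0,0,-1],[0,0,-0.12,0,0,0,-1],[0,0,-0.12,0,0,0,-1],[0,0,-0.12,0,0,0,-1]]'
python3 -c "
from h import *
im,t,P=wrist(); held(t,32)
d(490.8,278.5,125)"
```

```text
clock: 9.9
position: [624.5, -118.0, 5.0]
ee_rot: [0.973, -0.23, 0.002, -0.0]
contact_force: [-1.4, 1.0, 6.9]
gripper_width: 60.9
grasp_force: 63.2
clock: 10.52
position: [622.5, -117.8, 122.1]
ee_rot: [0.973, -0.231, -0.0, -0.0]
contact_force: [0.1, -0.0, -1.6]
gripper_width: 60.7
grasp_force: 65.9
held top z(tool) -12.1 slope [ 0.006 -0.002] x-range [-30.9  30.4] n 5844
shift m [-0.2952 -0.2952 -0.0032] tilt fix [ 0.0006  0.0022 -0.    ] pos [ 622.2 -117.8  121.3] t 10.575 w 60.9
```

```bash
python3 -m handwheel '[[-0.04,-0.04,0,0,0,0,-1],[-0.08,-0.08,0,0,0,0,-1],[-0.12,-0.12,0,0,0,0,-1],[-0.16,-0.16,0,0,0,0,-1],[-0.2,-0.2,0,0,0,0,-1],[-0.24,-0.24,0,0,0,0,-1],[-0.28,-0.28,0,0,0,0,-1],[-0.295,-0.295,-0.003,0,0,0,-1],[-0.295,-0.295,-0.003,0,0,0,-1],[-0.295,-0.295,-0.003,0,0,0,-1]]'
python3 -m handwheel '[[0,0,0,0,0,0,-1],[0,0,0,0,0,0,-1],[0,0,0,0,0,0,-1]]'
python3 -c "
from h import *
im,t,P=wrist(); held(t,32)
d(490.8,278.5,31)"
```

```text
clock: 11.82
position: [491.6, 276.9, 124.6]
ee_rot: [0.973, -0.231, -0.001, 0.001]
contact_force: [0.1, 0.9, -0.5]
gripper_width: 60.8
grasp_force: 65.9
clock: 12.2
position: [492.0, 277.5, 125.4]
ee_rot: [0.973, -0.231, -0.0, -0.0]
contact_force: [0.7, -0.2, -0.4]
gripper_width: 60.5
grasp_force: 65.9
held top z(tool) -12.2 slope [ 0.006 -0.002] x-range [-31.   30.4] n 5855
shift m [-0.0014 -0.0003  0.0944] tilt fix [-0.  0.  0.] pos [491.9 277.6 125.4] t 12.25 w 60.6
```

```bash
python3 -m handwheel '[[-0.001,0,0.03,0,0,0,-1],[-0.001,0,0.045,0,0,0,-1],[-0.001,0,0.06,0,0,0,-1],[-0.001,0,0.075,0,0,0,-1],[-0.001,0,0.085,0,0,0,-1],[-0.001,0,0.093,0,0,0,-1],[-0.001,0,0.093,0,0,0,-1],[-0.001,0,0.093,0,0,0,-1]]'
```

```text
clock: 13.25
position: [491.2, 278.8, 32.7]
ee_rot: [0.973, -0.23, 0.0, -0.0]
contact_force: [0.2, 0.1, -0.6]
gripper_width: 60.6
grasp_force: 65.9
```

```bash
python3 -m handwheel '[[0,0,0.002,0,0,0,-1],[0,0,0.002,0,0,0,-1],[0,0,0.002,0,0,0,0.6],[0,0,0.002,0,0,0,1],[0,0,0.002,0,0,0,1],[0,0,0.0,0,0,0,1],[0,0,-0.02,0,0,0,1],[0,0,-0.06,0,0,0,1],[0,0,-0.09,0,0,0,1],[0,0,-0.09,0,0,0,1]]'
python3 - <<'E'
from h import *
im,T,P=wrist('pics/w5.png'); ring(P,490.8,278.5,42,32)
q=P[(np.hypot(P[...,0]-490,P[...,1]-277)<15)&(P[...,2]>62)&(P[...,2]<82)]; print("pin tip",q.mean(0),q[:,2].max(),len(q))
d(635.5,125.5,120)
E
```

```text
clock: 14.5
position: [492.2, 279.7, 125.3]
ee_rot: [0.973, -0.23, 0.002, -0.003]
contact_force: [-0.1, 0.1, 0.7]
gripper_width: 85.5
grasp_force: 0.0
ring [489.7 278.9] dia 64.3 n 4098 z 41.4
pin tip [491.79430204 278.51792334  69.28849275] 75.2991843069886 173
shift m [0.1978 0.0723 0.0033] tilt fix [-0.0025 -0.0006  0.    ] pos [491.1 278.8 123.4] t 14.55 w 85.4
```

View pics/w5.png

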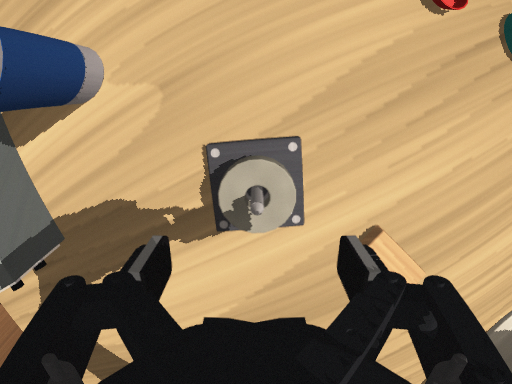

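The wheel is seated flat at (257,195), with the pin through its hole. Next, the small flange.

```bash
python3 -m handwheel '[[0.05,0.018,0,0,0,0,1],[0.1,0.036,0,0,0,0,1],[0.15,0.055,0,0,0,0,1],[0.185,0.068,0.002,0,0,0,1],[0.198,0.072,0.003,0,0,0,1],[0.198,0.072,0.003,0,0,0,1],[0.198,0.072,0.003,0,0,0,1],[0.198,0.072,0.003,0,0,0,1],[0.198,0.072,0.003,0,0,0,1]]'
python3 - <<'E'
from h import *
im,T,P=wrist(); ring(P,635.5,125.5,12,19)
d(635.5,125.5,2)
E
```

```text
clock: 15.68
position: [635.2, 126.2, 119.7]
ee_rot: [0.973, -0.23, 0.0, -0.0]
contact_force: [0.7, 0.5, 0.4]
gripper_width: 85.5
grasp_force: 0.0
ring [636.4 127. ] dia 37.9 n 1005 z 11.3
shift m [0.0004 0.0005 0.1176] tilt fix [-0.0003 -0.0002  0.    ] pos [635.3 126.1 119.6] t 15.725 w 85.3
```

```bash
python3 -m handwheel '[[0.0005,-0.0005,0.06,0,0,0,0.5],[0.0005,-0.0005,0.1,0,0,0,0.5],[0.0005,-0.0005,0.117,0,0,0,0.5],[0.0005,-0.0005,0.117,0,0,0,0.5],[0.0005,-0.0005,0.117,0,0,0,0.5],[0.0005,-0.0005,0.117,0,0,0,-0.3],[0.0005,-0.0005,0.117,0,0,0,-1],[0.0005,-0.0005,0.117,0,0,0,-1],[0.0005,-0.0005,0.117,0,0,0,-1],[0.0005,-0.0005,0.117,0,0,0,-1]]'; python3 -m handwheel '[[0,0,-0.04,0,0,0,-1],[0,0,-0.08,0,0,0,-1],[0,0,-0.12,0,0,0,-1],[0,0,-0.12,0,0,0,-1],[0,0,-0.12,0,0,0,-1]]'
python3 -c "
from h import *
im,t,P=wrist(); held(t,19)
d(490.8,278.5,125)"
```

```text
clock: 16.98
position: [637.3, 126.0, 4.3]
ee_rot: [0.973, -0.23, 0.001, -0.001]
contact_force: [-1.3, 0.4, 6.0]
gripper_width: 33.9
grasp_force: 60.2
clock: 17.6
position: [635.5, 125.4, 121.8]
ee_rot: [0.973, -0.231, -0.001, 0.0]
contact_force: [1.3, -0.4, -0.8]
gripper_width: 34.1
grasp_force: 60.0
held top z(tool) -6.7 slope [0.007 0.005] x-range [-19.2  17.5] n 1810
shift m [-0.1978 -0.0721 -0.0037] tilt fix [ 0.0016  0.0021 -0.    ] pos [635.2 125.3 121. ] t 17.65 w 34.3
```

```bash
python3 -m handwheel '[[-0.05,-0.018,0,0,0,0,-1],[-0.1,-0.036,0,0,0,0,-1],[-0.15,-0.055,0,0,0,0,-1],[-0.185,-0.068,-0.003,0,0,0,-1],[-0.198,-0.072,-0.003,0,0,0,-1],[-0.198,-0.072,-0.003,0,0,0,-1],[-0.198,-0.072,-0.003,0,0,0,-1],[-0.198,-0.072,-0.003,0,0,0,-1],[-0.198,-0.072,-0.003,0,0,0,-1]]'
python3 -c "
from h import *
im,t,P=wrist(); held(t,19)
d(490.8,278.5,48)"
```

```text
clock: 18.77
position: [492.0, 278.0, 125.1]
ee_rot: [0.973, -0.231, -0.0, 0.0]
contact_force: [-0.2, 0.4, -0.9]
gripper_width: 34.1
grasp_force: 60.0
held top z(tool) -6.7 slope [0.008 0.001] x-range [-19.1  17.6] n 1823
shift m [-0.0012  0.0002  0.0772] tilt fix [ 0.  0. -0.] pos [491.9 278.2 125.2] t 18.825 w 34.4
```

```bash
python3 -m handwheel '[[-0.001,0,0.025,0,0,0,-1],[-0.001,0,0.04,0,0,0,-1],[-0.001,0,0.055,0,0,0,-1],[-0.001,0,0.068,0,0,0,-1],[-0.001,0,0.076,0,0,0,-1],[-0.001,0,0.076,0,0,0,-1],[-0.001,0,0.076,0,0,0,-1]]'
```

```text
clock: 19.7
position: [491.0, 279.5, 49.8]
ee_rot: [0.973, -0.23, 0.0, -0.0]
contact_force: [-0.6, 0.7, -0.2]
gripper_width: 33.9
grasp_force: 60.0
```

```bash
python3 -m handwheel '[[0,0,0.002,0,0,0,-1],[0,0,0.002,0,0,0,-1],[0,0,0.002,0,0,0,0],[0,0,0.002,0,0,0,0.5],[0,0,0.002,0,0,0,1],[0,0,0.0,0,0,0,1],[0,0,-0.02,0,0,0,1],[0,0,-0.06,0,0,0,1],[0,0,-0.073,0,0,0,1],[0,0,-0.073,0,0,0,1]]'
python3 - <<'E'
from h import *
im,T,P=wrist('pics/w6.png'); ring(P,490.8,278.5,54,19)
d(486.5,-291,120)
E
```

```text
clock: 20.95
position: [490.9, 279.5, 123.1]
ee_rot: [0.973, -0.23, 0.0, -0.001]
contact_force: [0.2, 0.2, -0.4]
gripper_width: 85.5
grasp_force: 0.0
ring [489.7 279.8] dia 37.8 n 1357 z 53.3
shift m [0.2523 0.511  0.0019] tilt fix [ 0.0003  0.0006 -0.    ] pos [490.3 278.9 121.9] t 21.0 w 85.5
```

View pics/w6.png

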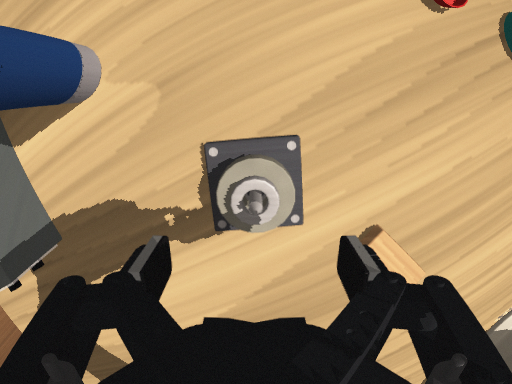

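The small flange is seated at (254,200), top at 53.3 mm. Next, the sleeve.

```bash
python3 -m handwheel '[[0.025,0.051,0,0,0,0,1],[0.05,0.102,0,0,0,0,1],[0.075,0.153,0,0,0,0,1],[0.1,0.204,0,0,0,0,1],[0.126,0.255,0,0,0,0,1],[0.151,0.306,0,0,0,0,1],[0.176,0.357,0,0,0,0,1],[0.202,0.408,0,0,0,0,1],[0.23,0.46,0.001,0,0,0,1],[0.252,0.51,0.002,0,0,0,1]]'
python3 -m handwheel '[[0,0,0,0,0,0,1],[0,0,0,0,0,0,1],[0,0,0,0,0,0,1],[0,0,0,0,0,0,1]]'
python3 - <<'E'
from h import *
im,T,P=wrist(); ring(P,486.5,-291,20,13)
d(486.5,-291,8)
E
```

```text
clock: 22.25
position: [486.4, -291.4, 118.4]
ee_rot: [0.973, -0.231, -0.001, -0.0]
contact_force: [1.8, 0.8, 1.2]
gripper_width: 85.6
grasp_force: 0.0
clock: 22.75
position: [487.5, -288.6, 120.3]
ee_rot: [0.973, -0.229, -0.0, -0.0]
contact_force: [0.3, 0.4, 0.6]
gripper_width: 85.0
grasp_force: 0.0
ring [ 486.4 -291. ] dia 25.9 n 308 z 19.2
shift m [0.     0.0026 0.1125] tilt fix [-0.0001 -0.0002  0.    ] pos [ 487.6 -288.7  120.5] t 22.8 w 84.9
```

```bash
python3 -m handwheel '[[0,0.002,0.06,0,0,0,0.3],[0,0.002,0.1,0,0,0,0.3],[0,0.002,0.114,0,0,0,0.3],[0,0.002,0.114,0,0,0,0.3],[0,0.002,0.114,0,0,0,0.3],[0,0.002,0.114,0,0,0,-0.5],[0,0.002,0.114,0,0,0,-1],[0,0.002,0.114,0,0,0,-1],[0,0.002,0.114,0,0,0,-1],[0,0.002,0.114,0,0,0,-1]]'; python3 -m handwheel '[[0,0,-0.04,0,0,0,-1],[0,0,-0.08,0,0,0,-1],[0,0,-0.12,0,0,0,-1],[0,0,-0.124,0,0,0,-1],[0,0,-0.124,0,0,0,-1]]'
python3 -c "
from h import *
im,t,P=wrist('pics/w7.png'); held(t,13)
d(490.8,278.5,132)"
```

```text
clock: 24.05
position: [487.3, -291.8, 8.0]
ee_rot: [0.973, -0.23, 0.001, 0.0]
contact_force: [-0.7, 0.6, 6.1]
gripper_width: 23.1
grasp_force: 58.5
clock: 24.68
position: [486.2, -291.3, 130.6]
ee_rot: [0.973, -0.231, 0.0, -0.0]
contact_force: [-0.4, 0.7, -1.4]
gripper_width: 22.9
grasp_force: 59.0
held top z(tool) -4.9 slope [ 0.009 -0.001] x-range [-11.4  11.8] n 423
shift m [-0.251  -0.5114 -0.0019] tilt fix [-0.0002  0.0014  0.    ] pos [ 485.7 -291.2  129.6] t 24.725 w 23.0
```

View pics/w7.png

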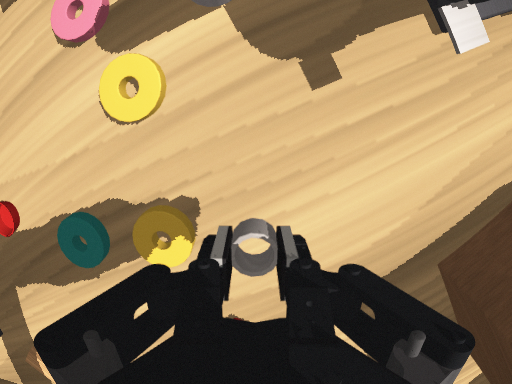

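The sleeve is held upright at (255,247) between the pads. Carrying it over.

```bash
python3 -m handwheel '[[-0.025,-0.051,0,0,0,0,-1],[-0.05,-0.102,0,0,0,0,-1],[-0.075,-0.153,0,0,0,0,-1],[-0.1,-0.204,0,0,0,0,-1],[-0.126,-0.255,0,0,0,0,-1],[-0.151,-0.306,0,0,0,0,-1],[-0.176,-0.357,0,0,0,0,-1],[-0.202,-0.408,0,0,0,0,-1],[-0.23,-0.46,-0.001,0,0,0,-1],[-0.25,-0.511,-0.002,0,0,0,-1]]'
python3 -m handwheel '[[0,0,0,0,0,0,-1],[0,0,0,0,0,0,-1],[0,0,0,0,0,0,-1],[0,0,0,0,0,0,-1]]'
python3 -c "
from h import *
im,t,P=wrist(); q=t[(np.hypot(t[...,0],t[...,1])<14.5)&(np.hypot(t[...,0],t[...,1])>9.5)&(abs(t[...,1])<8)&(t[...,2]<5)&(t[...,2]>-30)]; print(np.percentile(q[:,2],[2,10,30,50]), len(q))
d(490.8,278.5,64)"
```

```text
clock: 25.98
position: [490.8, 278.8, 130.8]
ee_rot: [0.973, -0.23, -0.001, 0.001]
contact_force: [0.5, -0.9, 1.0]
gripper_width: 23.1
grasp_force: 59.0
clock: 26.48
position: [492.0, 276.2, 132.2]
ee_rot: [0.973, -0.231, -0.0, 0.0]
contact_force: [-0.5, -0.0, -0.3]
gripper_width: 22.6
grasp_force: 59.1
[-12.04336351 -11.49895568 -10.14715671  -6.48893973] 1143
shift m [-0.0021 -0.0013  0.0684] tilt fix [ 0.0001  0.     -0.    ] pos [492.1 276.4 132.4] t 26.525 w 23.0
```

```bash
python3 -m handwheel '[[-0.002,-0.001,0.02,0,0,0,-1],[-0.002,-0.001,0.035,0,0,0,-1],[-0.002,-0.001,0.05,0,0,0,-1],[-0.002,-0.001,0.06,0,0,0,-1],[-0.002,-0.001,0.068,0,0,0,-1],[-0.002,-0.001,0.068,0,0,0,-1],[-0.002,-0.001,0.068,0,0,0,-1]]'
```

```text
clock: 27.4
position: [491.0, 279.4, 64.7]
ee_rot: [0.973, -0.23, 0.0, -0.0]
contact_force: [0.4, -0.3, -0.3]
gripper_width: 23.4
grasp_force: 59.1
```

```bash
python3 -m handwheel '[[0,0,0.002,0,0,0,-1],[0,0,0.002,0,0,0,-1],[0,0,0.002,0,0,0,-0.2],[0,0,0.002,0,0,0,0.3],[0,0,0.002,0,0,0,0.8],[0,0,0.0,0,0,0,1],[0,0,-0.02,0,0,0,1],[0,0,-0.06,0,0,0,1],[0,0,-0.075,0,0,0,1],[0,0,-0.075,0,0,0,1]]'
python3 -m handwheel '[[0,0,0,0,0,0,1],[0,0,0,0,0,0,1],[0,0,0,0,0,0,1],[0,0,0,0,0,0,1]]'
python3 - <<'E'
from h import *
im,T,P=wrist('pics/w8.png'); ring(P,490.8,278.5,74,13); ring(P,490.8,278.5,54,19);ring(P,490.8,278.5,42,32)
im,dp,Q=cloud("scene"); cv2.imwrite('pics/s8.png',cv2.resize(im[70:220,220:460],None,fx=3,fy=3))
E
```

```text
clock: 28.65
position: [490.9, 279.5, 140.2]
ee_rot: [0.973, -0.23, 0.001, -0.001]
contact_force: [-1.1, -0.5, -0.4]
gripper_width: 85.6
grasp_force: 0.0
clock: 29.15
position: [490.6, 279.1, 138.9]
ee_rot: [0.973, -0.23, -0.0, 0.0]
contact_force: [-0.4, 0.1, 0.3]
gripper_width: 85.5
grasp_force: 0.0
ring [489.7 279.8] dia 26.0 n 498 z 73.1
ring [489.9 280. ] dia 37.6 n 721 z 53.4
ring [489.8 279.3] dia 64.2 n 2462 z 41.5
```

View pics/w8.png

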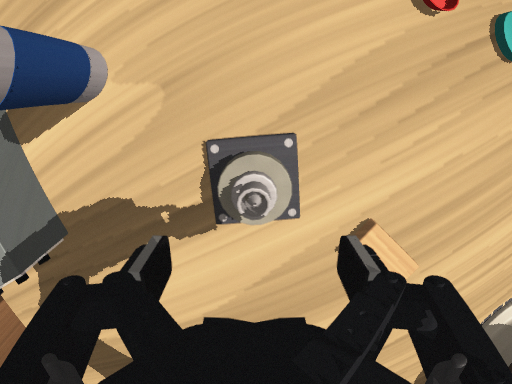

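View pics/s8.png

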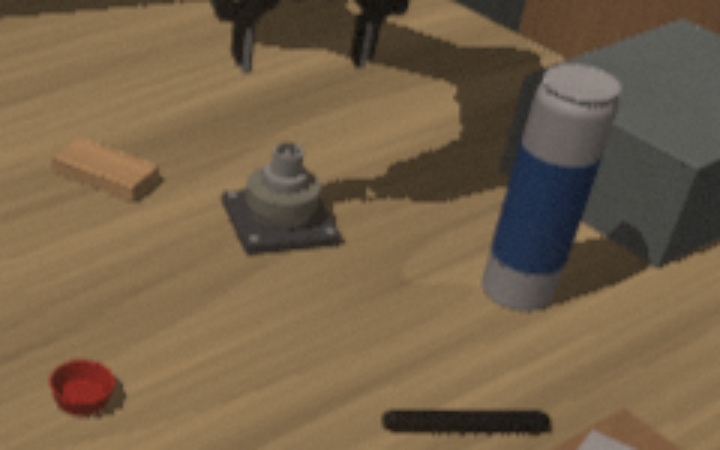

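The wrist view shows all the rings stacked concentrically at about (255,195). The scene view confirms a flat stack at (287,190), the blue can standing and the gripper clear. Tops at 41.5, 53.4 and 73.1 mm match the expected 42, 54 and 74.

```bash
python3 -c "
from bench import job_done
print(job_done())"
```

```text
the job is handed in; nothing more can be done
None
```

The job is handed in: big flange, wheel, small flange and sleeve are stacked flat on the spindle, released, with heights within about 1 mm of target at roughly 29 s, and the arm came near neither spray can.

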